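# Put the tea things away on the office counter

## Task

The tea break is over, so put the tea things away: hang both mugs by their handles on the hooks of the mug stand, move every wooden snack board from the drainer to the slotted rack so that it stands upright on its long edge, seated at the bottom of a slot and about centred along it, and press the lids of the tea and coffee tins fully home. Leave the stapler, the pen holder and the note block alone.

Things in the scene. Friction and masses are not known exactly. Their poses are not given: they have to be found in the camera images.
- mugA: White mug, 62 mm diameter, 88 mm high, wall 3 mm, 0.2 kg. Origin: centre of its underside; z up along its axis. Its loop handle sticks out along +y, in the y-z plane: a 9 mm round bar, inside of the loop 32 mm (y 31 to 63.5 mm) by 45 mm (z 20.5 to 65.5 mm); the handle's outside reaches y = 72.5 mm.
- mugB: The second mug, the same as mugA.
- mugA_loop (a point): Centre of the opening of mugA's handle, at (0, 49, 43) mm in the mug's frame.
- mugB_loop (a point): Centre of the opening of mugB's handle, at (0, 49, 43) mm in the mug's frame.
- mug_stand: Fixed mug stand: dark wooden foot (130 x 240 mm, 12 mm thick) with two thin upright steel posts at x = 0, y = +80 and -80 mm. At 210 mm height each post carries a level arm of flat steel strip, 14 mm wide (y) and 6 mm thick, that runs 100 mm along the stand's -x and then turns up at the tip (tip 115 mm from the post, 17 mm above the arm's centre line). Origin: centre of the posts' line, underside.
- hook0 (a point): Middle of the arm of the hook at +y, on the arm's centre line (210 mm high, 65 mm from the post); axes as the stand's: the hook's tip lies at -x (at -50 mm), the post at +x.
- hook1 (a point): The same for the hook at -y.
- tea_lid (a joint): Press-on lid of the tea tin, sliding up and down on its neck: 0 = fully home, otherwise how far it stands up (m, up to 0.018). It stays where it is left; pushing it takes about 4 N.
- tea_lid_top (a point): Centre of the top of the tea tin's black lid (74 mm diameter). The tin is fixed, steel, narrower and taller: lid top 120 mm high when home.
- coffee_lid (a joint): The same for the coffee tin.
- coffee_lid_top (a point): Centre of the top of the coffee tin's black lid (86 mm diameter). The tin is fixed, steel, wider and lower: lid top 85 mm high when home.
- rack: Fixed low slotted rack: wooden base 190 x 100 x 8 mm with four upright slots between pairs of steel strips, side by side along the rack's x, 45 mm apart, each running along y. A slot is 13 mm wide for its lowest 20 mm and flares to about 26 mm at 44 mm above the counter. Strips are 86 mm long in y. Origin: centre of the underside.
- drainer: Fixed grey plastic drainer, base 230 x 96 mm, with four leaning channels 48 mm apart along its x; the boards lean in it by 0.35 rad, tops towards its -x. Channel backs reach half-way up the boards. Origin: centre of the underside.
- stapler: Cream electric stapler, 170 x 85 x 105 mm, loose; to be left alone. Origin: centre of the underside.
- pen_holder: Blue pen holder, 80 x 90 x 85 mm with pens up to 150 mm, loose; to be left alone. Origin: centre of the underside.
- note_block: White block of note paper, 76 x 76 x 30 mm, loose; to be left alone. Origin: centre of the underside.
- slot0 (a point): Slot 0 of the rack: middle of the slot's floor (8 mm above the counter); x across the slot, y along it, z up.
- board0: Wooden snack board, 9 x 110 x 85 mm (x thickness, y length, z height), 0.06 kg; starts leaning in the drainer on a 110 mm edge. Origin: its centre. May be absent (None).
- slot1 (a point): Slot 1 of the rack: middle of the slot's floor (8 mm above the counter); x across the slot, y along it, z up.
- board1: Wooden snack board, 9 x 110 x 85 mm (x thickness, y length, z height), 0.06 kg; starts leaning in the drainer on a 110 mm edge. Origin: its centre. May be absent (None).
- slot2 (a point): Slot 2 of the rack: middle of the slot's floor (8 mm above the counter); x across the slot, y along it, z up.
- board2: Wooden snack board, 9 x 110 x 85 mm (x thickness, y length, z height), 0.06 kg; starts leaning in the drainer on a 110 mm edge. Origin: its centre. May be absent (None).
- slot3 (a point): Slot 3 of the rack: middle of the slot's floor (8 mm above the counter); x across the slot, y along it, z up.
- board3: Wooden snack board, 9 x 110 x 85 mm (x thickness, y length, z height), 0.06 kg; starts leaning in the drainer on a 110 mm edge. Origin: its centre. May be absent (None).
Things that resemble listed ones, but are neither listed nor needed, are in the scene too. What is shaped like the mugA but yellow is not meant. What is shaped like the part that bears coffee_lid but blue is not meant.

How it is judged:
At the end, for the whole second after the job is handed in: Both lids within 2 mm of home; each mug hangs from the stand with a hook's arm through its handle, slower than 0.08 m/s (a slight sway is allowed); every board present stands in a slot (within 6 mm of the slot's middle, 20 mm along it, 5 mm in height, 0.2 rad) and is at rest (value of joint each of tea_lid, coffee_lid below 0.002 m and ((x of mugA_loop in the frame of hook0 between -0.045 and 0.05 m and y of mugA_loop in the frame of hook0 between -0.027 and 0.027 m and z of mugA_loop in the frame of hook0 between -0.032 and 0.006 m) or (x of mugA_loop in the frame of hook1 between -0.045 and 0.05 m and y of mugA_loop in the frame of hook1 between -0.027 and 0.027 m and z of mugA_loop in the frame of hook1 between -0.032 and 0.006 m)) and contact force between each of mugA, mugB and mug_stand above 0.5 N and linear speed of each of mugA, mugB below 0.08 m/s and ((x of mugB_loop in the frame of hook0 between -0.045 and 0.05 m and y of mugB_loop in the frame of hook0 between -0.027 and 0.027 m and z of mugB_loop in the frame of hook0 between -0.032 and 0.006 m) or (x of mugB_loop in the frame of hook1 between -0.045 and 0.05 m and y of mugB_loop in the frame of hook1 between -0.027 and 0.027 m and z of mugB_loop in the frame of hook1 between -0.032 and 0.006 m)) and (x of board0 in the frame of slot0 between -0.006 and 0.006 m or x of board0 in the frame of slot1 between -0.006 and 0.006 m or x of board0 in the frame of slot2 between -0.006 and 0.006 m or x of board0 in the frame of slot3 between -0.006 and 0.006 m) and y of board0 in the frame of slot0 between -0.02 and 0.02 m and z of board0 in the frame of slot0 between 0.0375 and 0.0475 m and angle between the x axis of each of board0, board1, board2, board3 and the x axis of slot0, either way round below 0.2 rad and linear speed of each of board0, board1, board2, board3 below 0.03 m/s and (x of board1 in the frame of slot0 between -0.006 and 0.006 m or x of board1 in the frame of slot1 between -0.006 and 0.006 m or x of board1 in the frame of slot2 between -0.006 and 0.006 m or x of board1 in the frame of slot3 between -0.006 and 0.006 m) and y of board1 in the frame of slot0 between -0.02 and 0.02 m and z of board1 in the frame of slot0 between 0.0375 and 0.0475 m and (x of board2 in the frame of slot0 between -0.006 and 0.006 m or x of board2 in the frame of slot1 between -0.006 and 0.006 m or x of board2 in the frame of slot2 between -0.006 and 0.006 m or x of board2 in the frame of slot3 between -0.006 and 0.006 m) and y of board2 in the frame of slot0 between -0.02 and 0.02 m and z of board2 in the frame of slot0 between 0.0375 and 0.0475 m and (x of board3 in the frame of slot0 between -0.006 and 0.006 m or x of board3 in the frame of slot1 between -0.006 and 0.006 m or x of board3 in the frame of slot2 between -0.006 and 0.006 m or x of board3 in the frame of slot3 between -0.006 and 0.006 m) and y of board3 in the frame of slot0 between -0.02 and 0.02 m and z of board3 in the frame of slot0 between 0.0375 and 0.0475 m); the robot touches nothing.
It fails at once if the stapler is moved more than 3 cm (distance of stapler from where it was at the start of the episode above 0.03 m).
It fails at once if the pen holder is moved more than 3 cm (distance of pen_holder from where it was at the start of the episode above 0.03 m).
It fails at once if the note block is moved more than 3 cm (distance of note_block from where it was at the start of the episode above 0.03 m).
Of board0, board1, board2, board3 only 2 to 4 are there at a start; the rules pass over those that are not, and their reading is None.
At some moment in a run one of mugA, mugB may be knocked a few centimetres aside while the robot is not near it.
It also fails if it takes over 208 s, if anything falls off the work surface, if the arm or the gripper's body presses on something with over 40 N, if the wrist force passes 120 N, or if a joint passes its speed limit or range.

## Robot

A 7-joint arm with a two-finger parallel gripper is mounted at the origin on the work surface. World frame = base frame: x ahead of the robot, y to its left, z up, the work surface at z = 0. Lengths are in m, angles in rad, forces in N, time in s.
With the tool pointing down it reaches from about 0.425 to 0.95 m from the base axis. Payload 4.7 kg.
Tool frame: the origin (TCP) lies midway between the tips of the shut fingers; the grasp point (between the pads) lies arm.grip_point_offset behind it (arm.grip_point_offset is the distance from the TCP to the grasp point, in m); z points along the fingers, y is the line along which they close (so a half turn about z gives the same grasp; the last joint's range is limited). The gripper opens to 85 mm and grips with 20 to 120 N. Pads are 22 mm wide; open, the fingers measure 114 mm over their backs; the gripper's body (76 mm by 85 mm) begins 54 mm behind the grasp point. The pads swing forward as they close: fully open they stand 13 mm farther back than shut.
Start: joints at [1.071, 0.469, -0.049, 1.532, 0.024, 1.141, -0.082], TCP at [0.306, -0.602, 0.231] pointing down, gripper open.
Joint ranges: [-2.59, 2.59], [-0.33, 1.99], [-1.39, 1.29], [0.1, 2.45], [-1.04, 4.18], [0.21, 1.99], [-2.66, 2.66]. Speed limits (rad/s): [2.57, 2.57, 3.14, 3.14, 3.14, 3.14, 3.14].

## Interface

Orientations are given as a unit quaternion [x, y, z, w].
In Python, from plant import arm gives the robot as it stands.
- The arm moves only by the shell command python3 -m pendant 'ROWS' [FORCE]. ROWS is text: rows parted by semicolons, each of 7 numbers parted by spaces: the finger opening in cm, from 0 to 8.54, then the shift along the tool's x, y, z in cm, then the turn, a rotation vector about the tool's x, y, z in degrees. In form: claw x y z ax ay az; .... A call has 1 to 10 rows; each row shifts and turns the commanded pose from where the row before left it, along the tool's axes as they then stand; what a row does not reach is not made up. A row lasts 1/8 s, in which the tool goes at most 62.5 mm and 10.7 degrees, less where a joint would pass 70% of its speed; a pose out of reach is approached as far as the arm can. A call is refused whole if a number of a shift passes 6.25 or a number of a turn 10.7, either way. A call with a gripper value outside its range is refused whole. The fingers move at their own pace and stop on an object; FORCE is the grip in N (left out, the last holds). Time passes only in rows, so rows that do not move let the fingers close. It gives the time, the measured TCP pose, the force, the opening and the grip force at its end, in the units of the state.
- arm.get_state(): the state, without advancing time (a new reading comes with each control period).
- arm.camera(name): name is "side" or "top"; returns a dict with "frame" (420x560x3 uint8, red, green, blue), "range_z" (420x560 float32, m along the optical axis (not along the pixel's ray), 0 where there is no reading), "fx", "fy", "cx", "cy" (pixels), "position" and "rotation" of the camera in the world. Camera axes: x right, y up, looking along -z (the intrinsics and any distortion apply to the point x, -y, -z); pixel columns grow to the right and rows downward; lengths in m; the calibration is good to about 2 mm. A picture is of the moment at which its call begins.
- arm.finish_job(): hands the job in; it is judged then, once.
Trained networks look in a picture, given as the dict that the camera call returned (one of the last four; its "shot" number tells which), for a name from the list of things; names that differ only in an ending like _2 or _b are one class to them, and where a whole thing is asked for, a point or a joint stands for the part that bears it (a point fixed in the world has none). Each returns a list of dicts, best first, with "conf" (0 to 1); they miss things now and then, are a little off and sometimes report something else, mostly with a low value. They report only what shows in the picture. A call takes as long as a camera call. They do not tell look-alikes from the thing itself.
- arm.trace(picture, query): "pixels" (420x560 bool, what is visible of it) and "extent" ([centre column, centre row, width, height] in pixels, round what is visible of it).
The state is a dict: "time_s": time; "q": joint angles; "joint_vel": joint speeds; "joint_torque": joint torques, N m; "position": TCP position; "orientation": TCP orientation; "contact_force": force on the tool from outside, world axes, zero at the start; "ft_torque": the same for the moment, N m; "grip_width": finger opening in m; "grasp_force": force on a finger pad.
Only numpy, scipy, OpenCV 4.12 (cv2) and the standard library are available. Lean on these libraries where they do the work, as an engineer would, in place of code of your own. Each camera call takes 0.05 s, during which the arm holds its last target. There are 200 camera calls.

## Working session

There is one attempt and no reset: what is moved stays moved. The work goes in short steps, Python scripts to look and compute and a shell command to move; the robot and the scene stay as the last step left them, time stands still between calls to the robot, and variables do not carry over. Pictures are saved under pics/ and viewed, at most 14 in all, crops included, and the job is handed in when it is done.

```bash
ls; mkdir -p pics; cat > h.py <<'E'
import numpy as np, cv2
from plant import arm
from scipy.spatial.transform import Rotation as R
def cloud(p):
    z=p["range_z"]; v,u=np.mgrid[:z.shape[0],:z.shape[1]]
    c=np.stack([(u-p["cx"])/p["fx"]*z,-(v-p["cy"])/p["fy"]*z,-z],-1)
    Rm=np.array(p["rotation"]); Rm=Rm if Rm.shape==(3,3) else R.from_quat(Rm).as_matrix()
    return c@Rm.T+np.array(p["position"])
E
python3 - <<'E'
from h import *
for n in ("top","side"):
    p=arm.camera(n); cv2.imwrite(f"pics/{n}0.png",p["frame"][...,::-1])
    print(n,[(k,p[k]) for k in p if k not in("frame","range_z")])
    W=cloud(p); np.save(f"{n}.npy",W)
    for q in ["mugA","mug_stand","tea_lid","coffee_lid","rack","drainer","board0","stapler","pen_holder","note_block"]:
        for d in arm.trace(p,q):
            m=d["pixels"]&(p["range_z"]>0)
            if m.sum()<5: continue
            P=W[m]; print(n,q,round(d["conf"],2),np.round(d["extent"]),"lo",np.percentile(P,3,0).round(3),"hi",np.percentile(P,97,0).round(3),p["frame"][m].mean(0).round())
print(arm.grip_point_offset,arm.get_state())
E
```

```text
pics
top [('fx', 488.05547835082336), ('fy', 488.05547835082336), ('cx', 279.6862832121099), ('cy', 206.05159362079226), ('position', array([0.32294613, 0.00584985, 1.37858958])), ('rotation', array([ 0.05664861, -0.07575085, -0.69279262,  0.71490638])), ('shot', 1)]
top mugA 0.68 [253. 288.  22.  38.] lo [ 0.305  0.013 -0.002] hi [0.394 0.068 0.088] [121. 107.  47.]
top mugA 0.6 [314. 238.  38.  26.] lo [ 0.464 -0.165 -0.002] hi [ 0.522 -0.075  0.088] [109. 108. 108.]
top mugA 0.59 [312. 295.  40.  22.] lo [ 0.313 -0.162 -0.001] hi [ 0.366 -0.076  0.088] [124. 109.  43.]
top mug_stand 0.84 [375. 214.  96.  52.] lo [ 0.508 -0.4    0.005] hi [ 0.635 -0.177  0.214] [84. 64. 51.]
top tea_lid 0.74 [245. 172.  30.  26.] lo [0.618 0.038 0.107] hi [0.685 0.103 0.131] [31. 31. 32.]
top tea_lid 0.54 [292. 173.  34.  32.] lo [ 0.627 -0.094  0.088] hi [ 0.702 -0.021  0.099] [27. 27. 29.]
top coffee_lid 0.88 [261. 132.  31.  28.] lo [ 0.746 -0.004  0.07 ] hi [0.823 0.07  0.088] [ 34.  68. 137.]
top coffee_lid 0.72 [315. 236.  38.  27.] lo [ 0.464 -0.165 -0.002] hi [ 0.521 -0.077  0.087] [108. 10
[... 3844 characters left out ...]
[ 1.07110036,  0.46860456, -0.04861197,  1.53248596,  0.0240867 ,
        1.1409899 , -0.08231479]), 'joint_vel': array([ 0.00068784,  0.00066035,  0.00012807, -0.00014556,  0.00108215,
       -0.00061925, -0.00106793]), 'joint_torque': array([ 7.74394539e-04, -5.10175681e+01, -4.66412050e-02, -2.38014811e+01,
        1.08123617e-02,  1.08329561e-03, -8.86587401e-06]), 'position': array([ 0.3062405 , -0.60156292,  0.23133777]), 'orientation': array([9.72421596e-01, 2.33230010e-01, 4.00133681e-05, 3.88359854e-05]), 'contact_force': array([-0.61594517,  1.00819673, -0.55930489]), 'ft_torque': array([-0.0384309 , -0.01533691,  0.03576429]), 'grasp_force': 0.0, 'grip_width': 0.08543051989029463}
```

View pics/top0.png

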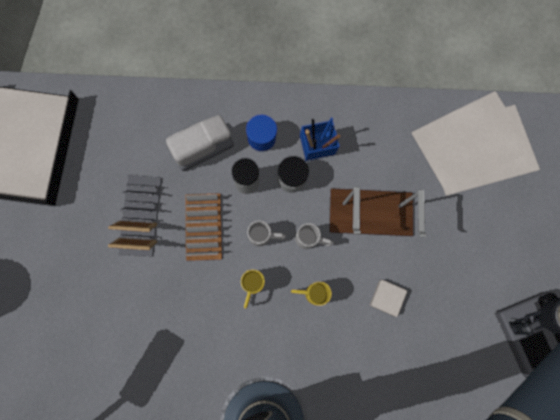

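View pics/side0.png

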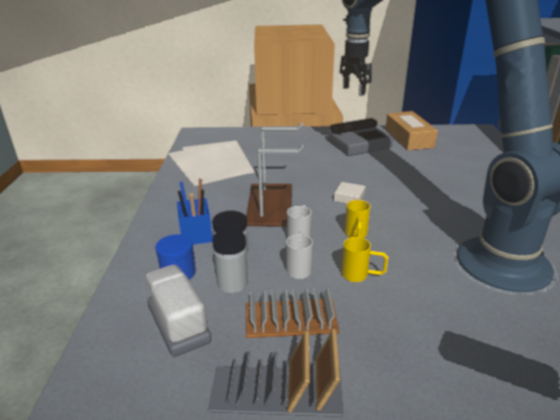

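The top view shows two boards in the drainer at (132,225) and (132,245). The white mugs are at (259,232) and (308,235) with handles towards −y. The tea lid is at (245,172) and the coffee lid at (292,173). The stand's hooks at (357,210) and (420,215) point towards the robot. The side view agrees: the yellow mugs and the blue tin are decoys. Next I fit precise poses.

```bash
cat >> h.py <<'E'
from scipy.optimize import least_squares
def mug(P,c0):
    "P world points; c0 rough centre -> centre, yaw of handle"
    P=P[(P[:,2]>.012)&(P[:,2]<.095)&(np.hypot(*(P[:,:2]-c0).T)<.085)]
    rim=P[(P[:,2]>.080)]
    f=lambda s:np.hypot(rim[:,0]-s[0],rim[:,1]-s[1])-.0295
    c=least_squares(f,c0,loss='soft_l1',f_scale=.003).x
    d=P[:,:2]-c; r=np.hypot(*d.T); h=d[(r>.042)&(r<.076)&(P[:,2]<.08)]
    return c,np.degrees(np.arctan2(*np.median(h,0)[::-1])),len(rim),len(h)
def rect(P):
    (c,s,a)=cv2.minAreaRect(P[:,:2].astype(np.float32)*1000); return np.round(c,1),np.round(s,1),round(a,2)
E
python3 - <<'E'
from h import *
for n in ("top","side"):
    W=np.load(n+".npy").reshape(-1,3); x,y,z=W.T
    print(n)
    for c0 in ((.495,.03),(.493,-.10)):
        print(" mug",mug(W,np.array(c0)))
    B=lambda a,b,c,d,e,f:W[(x>a)&(x<b)&(y>c)&(y<d)&(z>e)&(z<f)]
    print(" foot",rect(B(.46,.68,-.45,-.13,.007,.018)))
    for ya,yb in((-.42,-.3),(-.29,-.13)):
        A=B(.4,.68,ya,yb,.202,.235); A2=A[A[:,2]<.217]
        print(" arm",len(A),A[:,0].min(),A[:,0].max(),np.polyfit(A2[:,0],A2[:,1],1),np.median(A2[:,1]), A[np.argsort(A[:,0])[::max(1,len(A)//8)]].round(3).tolist())
    for nm,c,t in(("tea",(.651,.07),(.1,.15)),("coffee",(.665,-.058),(.08,.12))):
        L=B(c[0]-.06,c[0]+.06,c[1]-.06,c[1]+.06,*t); zt=np.percentile(L[:,2],90); L=L[L[:,2]>zt-.004]
        print(nm,zt,rect(L),L.mean(0))
    print(" rackbase",rect(B(.4,.63,.1,.28,.004,.012)), "rackall",rect(B(.4,.63,.1,.28,.004,.06)))
    T=B(.4,.63,.1,.28,.036,.05); h,e=np.histogram(T[:,0],np.arange(.42,.62,.004)); print(list(zip(e.round(3),h)))
    print(" drainer",rect(B(.41,.7,.3,.44,.002,.010)),rect(B(.41,.7,.3,.44,.004,.056)))
    T=B(.41,.7,.29,.45,.087,.11)
    for a,b in((.42,.47),(.47,.53)):
        t=T[(T[:,0]>a)&(T[:,0]<b)]; print(" board top",rect(t),t.mean(0),t[:,2].max())
E
```

```text
top
 mug (array([0.49606342, 0.02920255]), np.float64(-95.77189826052275), 92, 60)
 mug (array([ 0.49318568, -0.10365391]), np.float64(-103.81674499528246), 92, 95)
 foot (array([ 571.5, -270.4]), array([178. , 295.8]), 12.02)
 arm 280 0.48106231750437156 0.5979544291575785 [-0.0239911  -0.35518279] -0.3682885511150801 [[0.481, -0.364, 0.224], [0.495, -0.368, 0.211], [0.51, -0.371, 0.212], [0.525, -0.367, 0.211], [0.539, -0.364, 0.213], [0.553, -0.373, 0.208], [0.567, -0.366, 0.209], [0.582, -0.364, 0.209]]
 arm 275 0.4828059563326158 0.6000466224228818 [-0.03198391 -0.19136334] -0.20909080245738443 [[0.483, -0.204, 0.226], [0.497, -0.204, 0.211], [0.512, -0.207, 0.211], [0.526, -0.209, 0.213], [0.539, -0.207, 0.21], [0.554, -0.209, 0.212], [0.569, -0.207, 0.212], [0.584, -0.212, 0.211], [0.597, -0.217, 0.212]]
tea 0.12925853293849554 (array([651.7,  71. ]), array([71.6, 70.3]), 13.6) [0.65182673 0.0704007  0.1276183 ]
coffee 0.09775826108973913 (array([664.7, -58.9]), array([82.2, 81.8]), 1.22) [ 0.6652515  -0.05849225  0.09616905]
 rackbase (array([514.5, 189.3]), array([173.1, 228
[... 4634 characters left out ...]
9)), (np.float64(0.576), np.int64(15)), (np.float64(0.58), np.int64(0)), (np.float64(0.584), np.int64(0)), (np.float64(0.588), np.int64(0)), (np.float64(0.592), np.int64(20)), (np.float64(0.596), np.int64(54)), (np.float64(0.6), np.int64(23)), (np.float64(0.604), np.int64(0)), (np.float64(0.608), np.int64(0)), (np.float64(0.612), np.int64(0))]
 drainer (array([555.1, 365.4]), array([289.7, 128.7]), 0.17) (array([563.3, 374. ]), array([270.2, 112.3]), 1.79)
 board top (array([447.4, 369.9]), array([111.2,  12. ]), 88.21) [0.44757067 0.37511681 0.09451347] 0.09893710290953739
 board top (array([495.9, 372.8]), array([111.7,  11.1]), 87.54) [0.49551679 0.37853726 0.0944436 ] 0.09947979116076355
```

```bash
cat > go.py <<'E'
# usage: go.py x y z yaw_of_tool_y [tilt about world x deg] [tilt about world y deg]: prints turn (tool, deg) then shift (cm, in turned tool frame)
import sys
from h import *
a=[float(v) for v in sys.argv[1:]]+[0,0]
x,y,z,w=a[:4]; 
c,s=np.cos(np.radians(w)),np.sin(np.radians(w))
Ry=np.array([c,s,0]); Rz=np.array([0,0,-1.]); Rt=np.stack([np.cross(Ry,Rz),Ry,Rz],1)
Rt=R.from_euler('xy',a[4:6],degrees=True).as_matrix()@Rt
s=arm.get_state(); R0=R.from_quat(s["orientation"]).as_matrix()
print("turn",np.degrees(R.from_matrix(R0.T@Rt).as_rotvec()).round(1),"shift",((Rt.T@(np.array([x,y,z])-s["position"]))*100).round(2),
 "pos",s["position"].round(4),"q",s["q"].round(2),"F",s["contact_force"].round(1),"w",round(s["grip_width"],4),"t",s["time_s"])
E
python3 go.py .494 -.102 .30 -12.5
```

```text
turn [  0.   -0.  -50.5] shift [52.84  7.52 -6.87] pos [ 0.3062 -0.6016  0.2313] q [ 1.07  0.47 -0.05  1.53  0.02  1.14 -0.08] F [-0.6  1.  -0.6] w 0.0854 t 1.1
```

```bash
python3 go.py .494 -.102 .30 167.5
```

```text
turn [ -0.   -0.  129.5] shift [-52.84  -7.52  -6.87] pos [ 0.3062 -0.6016  0.2313] q [ 1.07  0.47 -0.05  1.53  0.02  1.14 -0.08] F [-0.6  1.  -0.6] w 0.0854 t 1.1
```

```bash
python3 -m pendant '8.54 0 0 -1.4 0 0 -10.1;8.54 0 0 -1.4 0 0 -10.1;8.54 0 0 -1.4 0 0 -10.1;8.54 0 0 -1.4 0 0 -10.1;8.54 0 0 -1.4 0 0 -10.1;8.54 5 0.7 0 0 0 0;8.54 5 0.7 0 0 0 0;8.54 5 0.7 0 0 0 0;8.54 5 0.7 0 0 0 0;8.54 5 0.7 0 0 0 0' 30; python3 go.py .494 -.102 .30 -12.5
```

```text
time_s: 2.35
position: [0.395, -0.3635, 0.3016]
orientation: [0.78, 0.626, 0.0, 0.0]
contact_force: [0.7, -0.4, -0.1]
grip_width: 0.0854
grasp_force: 0.0
turn [ 0.  0. -0.] shift [27.67  4.    0.16] pos [ 0.395  -0.3635  0.3016] q [ 0.96  0.21 -0.35  1.75  0.08  1.19  0.37] F [ 0.7 -0.4 -0.1] w 0.0854 t 2.35
```

```bash
python3 -m pendant '8.54 5.5 0.8 0 0 0 0;8.54 5.5 0.8 0 0 0 0;8.54 5.5 0.8 0 0 0 0;8.54 5.5 0.8 0 0 0 0;8.54 5.7 0.8 0 0 0 0;8.54 0 0 0 0 0 0;8.54 0 0 0 0 0 0;8.54 0 0 0 0 0 0'; python3 - <<'E'
from h import *
p=arm.camera("side");W=cloud(p).reshape(-1,3);t=arm.camera("top");T=cloud(t).reshape(-1,3)
for c0 in ((.497,.031),(.494,-.102)): print(mug(W,np.array(c0)),mug(T,np.array(c0)))
E
python3 go.py .494 -.102 .05 -12.5
```

```text
time_s: 3.35
position: [0.4933, -0.1051, 0.3012]
orientation: [0.781, 0.625, -0.0, 0.0]
contact_force: [-0.1, 0.1, 0.8]
grip_width: 0.0854
grasp_force: 0.0
(array([0.49749169, 0.03208843]), np.float64(-95.12284945217183), 204, 7) (array([0.49606048, 0.02922802]), np.float64(-95.42831170009183), 91, 60)
(array([ 0.49441926, -0.10085421]), np.float64(-93.57084490326214), 170, 10) (array([ 0.49328357, -0.10398898]), np.float64(92.59039966016523), 46, 26)
turn [-0.   0.  -0.2] shift [ 0.29 -0.   25.13] pos [ 0.4934 -0.1048  0.3013] q [ 0.61  0.17 -0.54  1.81  0.1   1.19 -0.19] F [-1.3  0.6 -0.4] w 0.0853 t 3.45
```

Mug M2 hasn't moved. I descend and grip it.

```bash
python3 -m pendant '8.54 0.3 0 5 0 0 0;8.54 0 0 5 0 0 0;8.54 0 0 5 0 0 0;8.54 0 0 5 0 0 0;8.54 0 0 3 0 0 0;8.54 0 0 2.1 0 0 0;8.54 0 0 0 0 0 0;5 0 0 0 0 0 0;5 0 0 0 0 0 0;5 0 0 0 0 0 0' 35;python3 -m pendant '5 0 0 0 0 0 0;5 0 0 0 0 0 0;5 0 0 0 0 0 0;5 0 0 -1 0 0 0;5 0 0 -3 0 0 0;5 0 0 -4 0 0 0;5 0 0 0 0 0 0'; python3 go.py .44 -.15 .224 -1.3
```

```text
time_s: 4.7
position: [0.4955, -0.1008, 0.0516]
orientation: [0.78, 0.626, 0.001, 0.001]
contact_force: [0.0, -1.2, 6.3]
grip_width: 0.0597
grasp_force: 38.4
time_s: 5.58
position: [0.4963, -0.1005, 0.1332]
orientation: [0.78, 0.626, 0.002, 0.002]
contact_force: [-0.5, -0.8, -3.0]
grip_width: 0.06
grasp_force: 39.0
turn [  0.4   0.  -11.2] shift [-5.08 -5.51 -9.08] pos [ 0.4963 -0.1005  0.1332] q [ 0.54  0.36 -0.52  2.01  0.24  0.82 -0.33] F [-0.5 -0.8 -3. ] w 0.06 t 5.575
```

```bash
python3 -m pendant '5 0 0 -4 0 0 -5.6;5 0 0 -4 0 0 -5.6;5 0 0 -4 0 0 0;5 0 -2.5 0 0 0 0;5 0 -2.5 0 0 0 0;5 0 -2 0 0 0 0;5 0 0 0 0 0 0'; python3 go.py .422 -.317 .256 -1.3
```

```text
time_s: 6.45
position: [0.4223, -0.0989, 0.2491]
orientation: [0.716, 0.699, -0.001, -0.001]
contact_force: [0.3, 0.3, -1.2]
grip_width: 0.0598
grasp_force: 39.7
turn [-0.2  0.  -0.1] shift [-21.8    0.47  -0.69] pos [ 0.4223 -0.0989  0.2491] q [ 0.71  0.09 -0.61  2.02  0.06  1.05  0.05] F [ 0.3  0.3 -1.2] w 0.0598 t 6.45
```

```bash
python3 -m pendant '5 -5 0.1 -0.2 0 0 0;5 -5 0.1 -0.2 0 0 0;5 -5 0.1 -0.2 0 0 0;5 -4 0.1 0 0 0 0;5 -2.8 0.1 0 0 0 0;5 0 0 0 0 0 0;5 0 0 0 0 0 0'; cat >> h.py <<'E'
def held(cams=("top","side")):
    "white mug points held, relative to TCP"
    s=arm.get_state(); t=s["position"]
    for n in cams:
        p=arm.camera(n); W=cloud(p); P=W.reshape(-1,3); fr=p["frame"].reshape(-1,3).astype(int)
        d=P-t
        m=(np.hypot(d[:,0],d[:,1])<.085)&(d[:,2]>-.06)&(d[:,2]<.045)
        P=P[m]; y=P[:,1]-t[1]
        H=P[(y<-.034)]
        print(n,len(P),"low",np.percentile(P[:,2],2),"handle pts",len(H),"mean",H.mean(0).round(4) if len(H) else None,"lo",np.percentile(H,3,0).round(4) if len(H) else None,"hi",np.percentile(H,97,0).round(4) if len(H) else None)
        B=P[(np.abs(P[:,2]-t[2]+.03)<.012)&(y>-.03)]
        if len(B)>20:
            c=least_squares(lambda q:np.hypot(B[:,0]-q[0],B[:,1]-q[1])-.031,t[:2],loss='soft_l1',f_scale=.003).x; print("  body c",c.round(4),len(B))
        cv2.imwrite(f"pics/held_{n}_{s['time_s']:.1f}.png",p["frame"][...,::-1])
    print("tcp",t.round(4))
E
python3 -c "
from h import *
held()"; ls pics
```

```text
time_s: 7.32
position: [0.4247, -0.3159, 0.2555]
orientation: [0.715, 0.699, 0.0, -0.001]
contact_force: [0.7, 0.6, -1.6]
grip_width: 0.0601
grasp_force: 39.7
top 441 low 0.20365019265593248 handle pts 1 mean [ 0.489  -0.3702  0.2197] lo [ 0.489  -0.3702  0.2197] hi [ 0.489  -0.3702  0.2197]
  body c [ 0.4231 -0.3189] 66
side 952 low 0.2089739014529019 handle pts 21 mean [ 0.4846 -0.3616  0.2225] lo [ 0.4562 -0.3709  0.2127] hi [ 0.4942 -0.3518  0.2463]
  body c [ 0.4241 -0.3175] 189
tcp [ 0.4247 -0.3159  0.2555]
held_side_7.3.png
held_top_7.3.png
side0.png
top0.png
```

```bash
python3 -c "
import cv2
a=cv2.imread('pics/held_top_7.3.png')[140:290,310:460];b=cv2.imread('pics/held_side_7.3.png')[90:240,240:390]
cv2.imwrite('pics/c1.png',cv2.resize(cv2.hconcat([a,b]),None,fx=2.6,fy=2.6))"
```

```text
(no output)
```

View pics/c1.png

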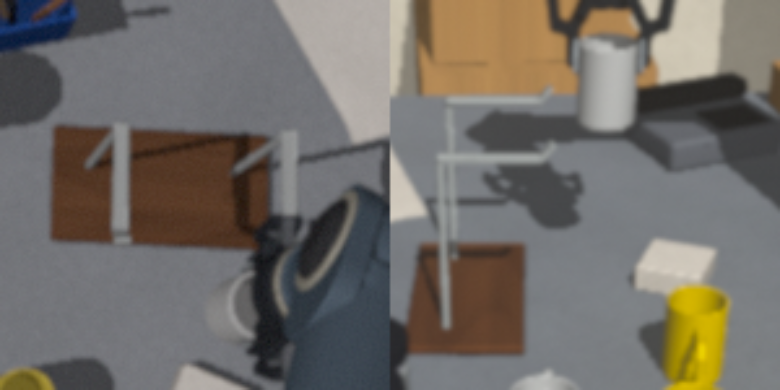

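The picture shows the mug held upright in front of the far hook (hook1), with its handle hidden behind it (side crop, 605,85). The body fit is within 2 mm of where I expected. Next I lower it 3 cm and slide it onto the arm.

```bash
python3 -m pendant '5 0 0 1.5 0 0 0;5 0 0 1.5 0 0 0;5 0 1.5 0 0 0 0;5 0 1.5 0 0 0 0;5 0 1.5 0 0 0 0;5 0 1.5 0 0 0 0;5 0 1.5 0 0 0 0;5 0 1.5 0 0 0 0;5 0 1.5 0 0 0 0;5 0 0 0 0 0 0';  python3 go.py .531 -.318 .226 -1.3; python3 -c "
from h import *
held()"
```

```text
time_s: 8.68
position: [0.5306, -0.3188, 0.2262]
orientation: [0.715, 0.699, 0.0, -0.0]
contact_force: [-1.0, 1.2, -2.7]
grip_width: 0.06
grasp_force: 39.7
turn [ 0. -0.  0.] shift [0.08 0.04 0.02] pos [ 0.5306 -0.3188  0.2262] q [ 0.79  0.42 -0.43  1.66  0.19  1.11  0.28] F [-1.   1.2 -2.7] w 0.06 t 8.675
top 417 low 0.17509077723753785 handle pts 10 mean [ 0.5   -0.365  0.21 ] lo [ 0.4952 -0.3667  0.207 ] hi [ 0.505  -0.3629  0.2134]
  body c [ 0.5283 -0.3222] 79
side 976 low 0.17865103751203248 handle pts 89 mean [ 0.5726 -0.3642  0.2025] lo [ 0.4845 -0.3715  0.1693] hi [ 0.5979 -0.3553  0.2248]
  body c [ 0.5288 -0.3207] 171
tcp [ 0.5306 -0.3188  0.2262]
```

```bash
python3 -m pendant '5 0 0 0.8 0 0 0;5 0 0 0.8 0 0 0;5 0 0 0.5 0 0 0;5 0 0 0 0 0 0;5 0 0 0 0 0 0'; for a in 10 20 30; do python3 -c "
import numpy as np
t=np.radians($a);dy,dz=48,-10;print($a,np.round([dy*np.cos(t)+dz*np.sin(t)-dy,-dy*np.sin(t)+dz*np.cos(t)-dz],1))";done; python3 go.py .531 -.318 .226 -1.3 -10
```

```text
time_s: 9.4
position: [0.5295, -0.3193, 0.2055]
orientation: [0.715, 0.699, 0.0, 0.0]
contact_force: [0.4, 0.3, -2.1]
grip_width: 0.0598
grasp_force: 39.8
10 [-2.5 -8.2]
20 [ -6.3 -15.8]
30 [-11.4 -22.7]
turn [ -0.2 -10.   -0. ] shift [-0.22  0.16 -2.04] pos [ 0.5295 -0.3193  0.2055] q [ 0.79  0.43 -0.43  1.69  0.2   1.06  0.28] F [ 0.4  0.3 -2.1] w 0.0598 t 9.4
```

```bash
python3 -m pendant '5 -0.1 0 0.42 0 -5 0;5 -0.1 0 0.44 0 -5 0;5 -0.1 0 0.44 0 -5 0;5 -0.1 0 0.44 0 -5 0;5 -0.1 0 0.44 0 -5 0;5 -0.1 0 0.44 0 -5 0;5 0 0 0 0 0 0;5 0 0 0 0 0 0'; python3 go.py .531 -.318 .226 -1.3 -30;  python3 -c "
from h import *
for n in ('top','side'):cv2.imwrite(f'pics/t_{n}.png',arm.camera(n)['frame'][...,::-1])
a=cv2.imread('pics/t_top.png')[140:290,310:460];b=cv2.imread('pics/t_side.png')[90:240,220:370]
cv2.imwrite('pics/c2.png',cv2.resize(cv2.hconcat([a,b]),None,fx=2.6,fy=2.6))"
```

```text
time_s: 10.4
position: [0.5295, -0.3311, 0.1819]
orientation: [0.691, 0.675, -0.185, 0.181]
contact_force: [0.4, 0.2, -1.5]
grip_width: 0.0597
grasp_force: 39.8
turn [-0.6 -0.   0.1] shift [-1.07  0.18 -4.47] pos [ 0.5295 -0.3311  0.1819] q [ 0.44  0.4  -0.24  1.89  0.79  0.92 -0.31] F [ 0.4  0.2 -1.5] w 0.0597 t 10.4
```

View pics/c2.png

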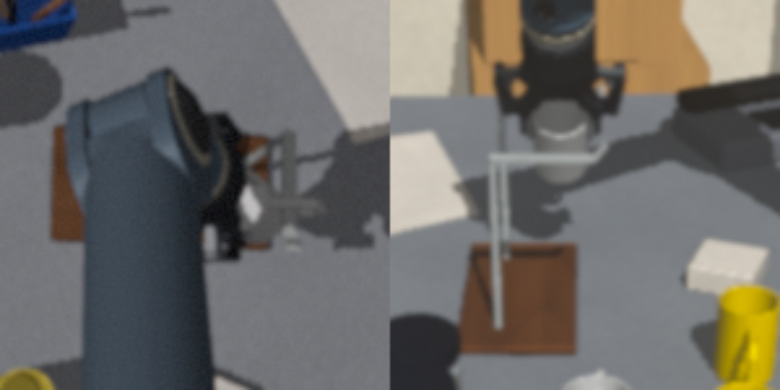

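The tilted mug's handle encloses the hook arm (top crop, 290,208). I lower it a little more, then release and back out along the tool axis.

```bash
python3 -m pendant '5 0.1 0 0.17 0 0 0;5 0.1 0 0.17 0 0 0;5 0 0 0 0 0 0;5 0 0 0 0 0 0' 20; python3 -m pendant '7 0 0 0 0 0 0;8.54 0 0 0 0 0 0;8.54 0 0 0 0 0 0;8.54 0 0 0 0 0 0;8.54 0 0 -1 0 0 0;8.54 0 0 -2 0 0 0;8.54 0 0 -3 0 0 0;8.54 0 0 -4 0 0 0;8.54 0 0 -4 0 0 0'; python3 go.py .497 .031 .30 -4 ; python3 -c "
from h import *
for n in ('top','side'):cv2.imwrite(f'pics/t_{n}.png',arm.camera(n)['frame'][...,::-1])
a=cv2.imread('pics/t_top.png')[140:290,310:460];b=cv2.imread('pics/t_side.png')[90:240,220:370]
cv2.imwrite('pics/c3.png',cv2.resize(cv2.hconcat([a,b]),None,fx=2.6,fy=2.6))"
```

```text
time_s: 11.0
position: [0.5293, -0.3313, 0.1782]
orientation: [0.691, 0.675, -0.185, 0.182]
contact_force: [-0.7, 0.8, 3.7]
grip_width: 0.0599
grasp_force: 40.2
time_s: 12.12
position: [0.5309, -0.2591, 0.3011]
orientation: [0.691, 0.675, -0.184, 0.182]
contact_force: [0.6, -0.6, -0.2]
grip_width: 0.0853
grasp_force: 0.0
turn [ 0.8 30.   2.7] shift [28.7  -5.4   0.11] pos [ 0.5309 -0.2591  0.3011] q [ 0.37  0.25 -0.31  1.8   0.66  1.17 -0.23] F [ 0.6 -0.6 -0.2] w 0.0853 t 12.125
```

View pics/c3.png

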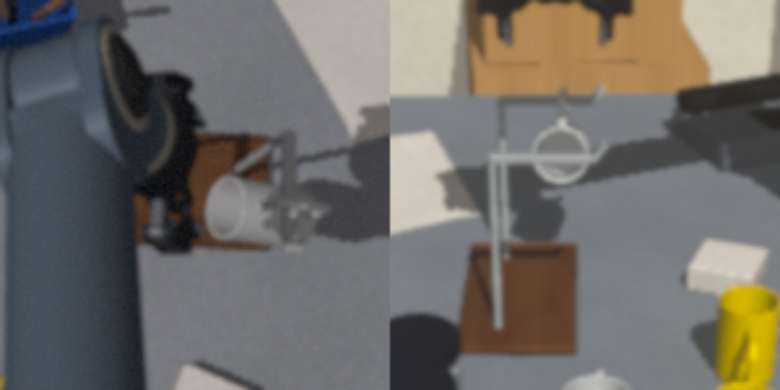

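Mug 2 hangs on hook1 by its handle (side crop, 560,155). Next is mug 1.

```bash
python3 -m pendant '8.54 1 0 -0.5 0 10 0;8.54 1 0 -0.5 0 10 0;8.54 1 0 0 0 10 0;8.54 5 -0.5 0 0 0 1;8.54 5 -1 0 0 0 1;8.54 5 -1 0 0 0 0.7;8.54 5 -1 0 0 0 0;8.54 5 -1 0 0 0 0;8.54 0 0 0 0 0 0;8.54 0 0 0 0 0 0'; python3 - <<'E'
from h import *
p=arm.camera("side");W=cloud(p).reshape(-1,3);t=arm.camera("top");T=cloud(t).reshape(-1,3)
c0=(.497,.031); print(mug(W,np.array(c0)),mug(T,np.array(c0)))
for P in (W,T):
    x,y,z=P.T; m=P[(x>.48)&(x<.59)&(y>-.45)&(y<-.22)&(z>.05)&(z<.26)]; print(np.percentile(m,[1,50,99],0).round(3).tolist())
E
python3 go.py .497 .031 .05 -5
```

```text
time_s: 13.48
position: [0.4995, 0.023, 0.2977]
orientation: [0.732, 0.682, -0.0, 0.0]
contact_force: [-0.4, -0.4, 0.8]
grip_width: 0.0858
grasp_force: 0.0
(array([0.4973899 , 0.03182906]), np.float64(-95.1214814044016), 209, 7) (array([0.497, 0.031]), np.float64(nan), 0, 0)
[[0.487, -0.406, 0.113], [0.525, -0.383, 0.151], [0.552, -0.306, 0.223]]
[[0.484, -0.406, 0.126], [0.524, -0.356, 0.18], [0.587, -0.309, 0.224]]
turn [-0.   0.   0.8] shift [ 0.88 -0.35 24.75] pos [0.4997 0.022  0.2975] q [ 0.32  0.16 -0.5   1.83  0.08  1.17 -0.28] F [ 0.3 -0.6 -0.5] w 0.0855 t 13.575
  return _methods._mean(a, axis=axis, dtype=dtype,
  ret = um.true_divide(
```

```bash
python3 -m pendant '8.54 0.8 -0.3 5 0 0 0.9;8.54 0 0 5 0 0 0;8.54 0 0 5 0 0 0;8.54 0 0 5 0 0 0;8.54 0 0 2.6 0 0 0;8.54 0 0 2 0 0 0;8.54 0 0 0 0 0 0;5 0 0 0 0 0 0;5 0 0 0 0 0 0;5 0 0 0 0 0 0' 35;python3 -m pendant '5 0 0 0 0 0 0;5 0 0 0 0 0 0;5 0 0 0 0 0 0;5 0 0 -1 0 0 0;5 0 0 -3 0 0 0;5 0 0 -5 0 0 -2;5 0 0 -5 0 0 -2;5 0 0 -5 0 0 0;5 0 0 0 0 0 0'; python3 go.py .422 -.15 .256 -1.3
```

```text
time_s: 14.82
position: [0.4983, 0.0314, 0.0526]
orientation: [0.737, 0.676, 0.001, 0.001]
contact_force: [0.7, -0.7, 4.8]
grip_width: 0.06
grasp_force: 38.8
time_s: 15.95
position: [0.499, 0.0324, 0.2455]
orientation: [0.713, 0.701, 0.003, 0.003]
contact_force: [0.0, -0.3, -2.9]
grip_width: 0.0597
grasp_force: 39.2
turn [ 0.5 -0.   0.4] shift [-18.41  -7.29  -1.05] pos [0.499  0.0324 0.2455] q [ 0.32  0.21 -0.54  1.9   0.12  1.06 -0.29] F [ 0.  -0.3 -2.9] w 0.0597 t 15.95
```

```bash
python3 -m pendant '5 -3 0 -0.3 0 0 0;5 -4 0 -0.3 0 0 0;5 -4 -1.2 -0.3 0 0 0;5 -3 -2 0 0 0 0;5 -3 -2 0 0 0 0;5 -1.5 -2 0 0 0 0;5 0 0 0 0 0 0;5 0 0 0 0 0 0'; python3 go.py .425 -.157 .256 -1.3;python3 -c "
from h import *
held()"
```

```text
time_s: 16.95
position: [0.422, -0.1513, 0.2497]
orientation: [0.712, 0.702, -0.0, -0.001]
contact_force: [-0.5, 0.1, -2.8]
grip_width: 0.0598
grasp_force: 39.1
turn [-0.1 -0.1  0.4] shift [-0.56  0.31 -0.63] pos [ 0.422  -0.1513  0.2497] q [ 0.64  0.1  -0.41  2.    0.05  1.05  0.19] F [-0.5  0.1 -2.8] w 0.0598 t 16.95
top 131 low 0.19853052277708794 handle pts 0 mean None lo None hi None
  body c [ 0.4207 -0.1535] 27
side 1175 low 0.20174495399907416 handle pts 13 mean [ 0.4874 -0.2019  0.2218] lo [ 0.4837 -0.2081  0.2175] hi [ 0.4916 -0.1986  0.2256]
  body c [ 0.4217 -0.1523] 220
tcp [ 0.422  -0.1513  0.2497]
```

```bash
python3 -m pendant '5 -0.3 0 1.2 0 0 0;5 0 0 1.1 0 0 0;5 0 1.6 0 0 0 0;5 0 1.6 0 0 0 0;5 0 1.6 0 0 0 0;5 0 1.6 0 0 0 0;5 0 1.6 0 0 0 0;5 0 1.6 0 0 0 0;5 0 1.5 0 0 0 0;5 0 0 0 0 0 0';  python3 go.py .533 -.155 .226 -1.3; python3 -c "
from h import *
held()"
```

```text
time_s: 18.3
position: [0.5342, -0.1567, 0.2273]
orientation: [0.713, 0.702, 0.0, -0.0]
contact_force: [-0.8, 0.2, -2.7]
grip_width: 0.0599
grasp_force: 39.2
turn [ 0.  -0.   0.4] shift [ 0.17 -0.12  0.13] pos [ 0.5342 -0.1567  0.2273] q [ 0.54  0.31 -0.41  1.8   0.14  1.05  0.06] F [-0.8  0.2 -2.7] w 0.0599 t 18.3
top 191 low 0.17526950403707406 handle pts 0 mean None lo None hi None
  body c [ 0.5325 -0.1592] 37
side 1220 low 0.1779532299297676 handle pts 104 mean [ 0.5749 -0.2049  0.2026] lo [ 0.4862 -0.2111  0.1689] hi [ 0.6009 -0.1989  0.2251]
  body c [ 0.5325 -0.1579] 216
tcp [ 0.5342 -0.1567  0.2273]
```

```bash
python3 -m pendant '5 0 0 0.8 0 0 0;5 0 0 0.8 0 0 0;5 0 0 0.6 0 0 0;5 -0.1 0 0.42 0 -5 0;5 -0.1 0 0.44 0 -5 0;5 -0.1 0 0.44 0 -5 0;5 -0.1 0 0.44 0 -5 0;5 -0.1 0 0.44 0 -5 0;5 -0.1 0 0.44 0 -5 0;5 0 0 0 0 0 0';python3 -m pendant '5 0 0 0 0 0 0;5 0.1 0 0.17 0 0 0;5 0.1 0 0.17 0 0 0;5 0 0 0 0 0 0;5 0 0 0 0 0 0' 20
```

```text
time_s: 19.65
position: [0.5328, -0.1663, 0.1801]
orientation: [0.687, 0.679, -0.184, 0.18]
contact_force: [0.2, 0.1, -1.5]
grip_width: 0.06
grasp_force: 39.3
time_s: 20.27
position: [0.5333, -0.1687, 0.1781]
orientation: [0.689, 0.677, -0.184, 0.182]
contact_force: [0.2, 0.2, 2.3]
grip_width: 0.0602
grasp_force: 39.8
```

```bash
python3 -m pendant '7 0 0 0 0 0 0;8.54 0 0 0 0 0 0;8.54 0 0 0 0 0 0;8.54 0 0 0 0 0 0;8.54 0 0 -1 0 0 0;8.54 0 0 -2 0 0 0;8.54 0 0 -3 0 0 0;8.54 0 0 -4 0 0 0;8.54 0 0 -5 0 0 0'; python3 go.py .666 -.056 .18 -1; python3 -c "
from h import *
for n in ('top','side'):cv2.imwrite(f'pics/t_{n}.png',arm.camera(n)['frame'][...,::-1])
a=cv2.imread('pics/t_top.png')[140:290,310:460];b=cv2.imread('pics/t_side.png')[90:240,220:370]
cv2.imwrite('pics/c4.png',cv2.resize(cv2.hconcat([a,b]),None,fx=2.6,fy=2.6))"
```

```text
time_s: 21.4
position: [0.5338, -0.0921, 0.3095]
orientation: [0.688, 0.678, -0.184, 0.181]
contact_force: [0.4, -0.1, 0.8]
grip_width: 0.0853
grasp_force: 0.0
turn [ 0.  30.   0.1] shift [ 3.84 13.16 12.95] pos [ 0.5338 -0.0921  0.3095] q [ 0.09  0.24 -0.34  1.79  0.6   1.32 -0.47] F [ 0.4 -0.1  0.8] w 0.0853 t 21.4
```

View pics/c4.png

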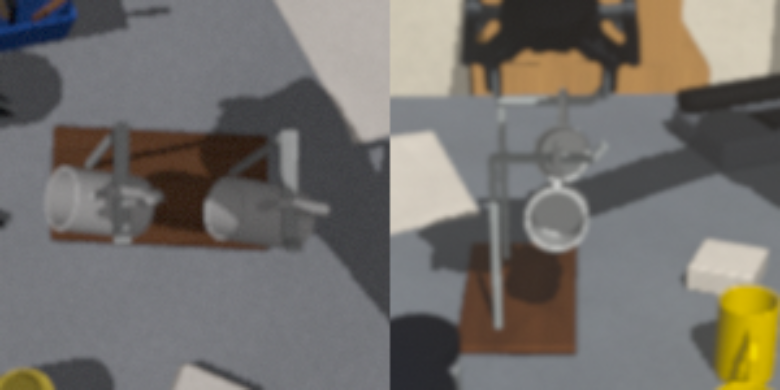

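Both mugs hang. I go on to press the coffee lid with the fingers shut.

```bash
python3 -m pendant '0 0 0 0 0 10 0;0 0 0 0 0 10 0;0 0 0 0 0 10 0;0 1.3 4.4 2 0 0 0;0 1.3 4.4 2 0 0 0;0 1.2 4.4 2 0 0 0;0 0 0 2 0 0 0;0 0 0 0 0 0 0;0 0 0 0 0 0 0'; python3 go.py .666 -.056 .085 -1
```

```text
time_s: 22.62
position: [0.6669, -0.0576, 0.2288]
orientation: [0.713, 0.701, 0.0, 0.001]
contact_force: [-0.6, -0.1, 0.1]
grip_width: 0.0003
grasp_force: 0.0
turn [0.1 0.  0.1] shift [ 0.15 -0.09 14.38] pos [ 0.6669 -0.0576  0.2288] q [ 0.25  0.48 -0.33  1.54  0.17  1.15 -0.13] F [-0.6 -0.1  0.1] w 0.0003 t 22.625
```

```bash
python3 -m pendant '0 0.1 0 5 0 0 0;0 0 0 5 0 0 0;0 0 0 2.2 0 0 0;0 0 0 0.8 0 0 0;0 0 0 0.8 0 0 0;0 0 0 0.6 0 0 0;0 0 0 0.2 0 0 0;0 0 0 0 0 0 0'; python3 -m pendant '0 0 0 0.2 0 0 0;0 0 0 0 0 0 0'
```

```text
time_s: 23.62
position: [0.6674, -0.0568, 0.085]
orientation: [0.713, 0.701, 0.0, 0.001]
contact_force: [-7.2, -1.1, 14.5]
grip_width: -0.0002
grasp_force: 7.4
time_s: 23.88
position: [0.6675, -0.0568, 0.0849]
orientation: [0.713, 0.701, 0.0, 0.001]
contact_force: [-11.4, -0.1, 22.9]
grip_width: 0.0001
grasp_force: 12.0
```

```bash
python3 -m pendant '0 0 0 -4 0 0 0;0 0 0 -5 0 0 0;0 6 0 0 0 0 0;0 6.2 -1.3 0 0 0 0;0 0.8 0 0 0 0 0;0 0 0 0 0 0 0;0 0 0 0 0 0 0'; python3 go.py .6525 .073 .12 -1
```

```text
time_s: 24.75
position: [0.6567, 0.0704, 0.1695]
orientation: [0.714, 0.7, -0.0, 0.001]
contact_force: [0.1, -0.4, -0.6]
grip_width: 0.0
grasp_force: 0.0
turn [ 0.   0.1 -0.1] shift [ 0.25 -0.42  4.95] pos [0.6567 0.0704 0.1695] q [ 0.07  0.52 -0.34  1.62  0.2   1.03 -0.35] F [ 0.1 -0.4 -0.6] w 0.0 t 24.75
```

```bash
python3 -m pendant '0 0.2 -0.4 2 0 0 0;0 0 0 1.5 0 0 0;0 0 0 0.6 0 0 0;0 0 0 0.6 0 0 0;0 0 0 0.3 0 0 0;0 0 0 0.1 0 0 0;0 0 0 0 0 0 0'; python3 - <<'E'
from h import *
for n in("top","side"):
    W=cloud(arm.camera(n)).reshape(-1,3);x,y,z=W.T
    L=W[(np.hypot(x-.666,y+.056)<.03)&(z>.06)]; print(n,"coffee top",np.median(L[:,2]))
    S=W[(x>.42)&(x<.61)&(y>.13)&(y<.25)&(z>.034)&(z<.05)]
    for c in(.438,.463,.482,.507,.527,.551,.572,.597):
        s=S[abs(S[:,0]-c)<.008]; k=np.polyfit(s[:,1],s[:,0],1); print(c,len(s),np.round(np.polyval(k,.19),4),round(k[0],3),np.percentile(s[:,1],[1,99]).round(4))
    t=.35; 
    for a in(.445,.494):
        # board band: rotate coordinates about drainer yaw -2.2deg neglected; use local frame
        b=W[(x>a-.025)&(x<a+.06)&(y>.29)&(y<.45)&(z>.058)&(z<.11)&(x+(z-.095)*np.tan(t)<a+.02)&(x+(z-.095)*np.tan(t)>a-.02)]
        yc=.37; yaw=np.polyfit(b[:,1],b[:,0]+b[:,2]*np.tan(t),1)[0]
        X=b[:,0]-yaw*(b[:,1]-yc)
        u=-X*np.sin(t)+b[:,2]*np.cos(t); v=X*np.cos(t)+b[:,2]*np.sin(t)
        print(n,"board",len(b),"yawslope",round(yaw,3),"u",np.percentile(u,[50,95,99]).round(4),"v",np.percentile(v,[2,10,50,90,98]).round(4),"y",np.percentile(b[:,1],[1,99]).round(4))
E
```

```text
time_s: 25.62
position: [0.6524, 0.074, 0.1201]
orientation: [0.713, 0.701, -0.0, 0.001]
contact_force: [-3.8, -2.2, 7.7]
grip_width: 0.0002
grasp_force: 4.3
top coffee top 0.08341650974654624
0.438 68 0.437 -0.07 [0.1404 0.2239]
0.463 91 0.4626 -0.067 [0.1419 0.2262]
0.482 65 0.4822 -0.054 [0.1446 0.2281]
0.507 89 0.5077 -0.075 [0.147  0.2294]
0.527 60 0.5272 -0.072 [0.148  0.2304]
0.551 95 0.5525 -0.071 [0.1496 0.2326]
0.572 52 0.5718 -0.068 [0.1505 0.232 ]
0.597 90 0.5978 -0.079 [0.1519 0.2349]
top board 299 yawslope 0.035 u [-0.0702 -0.0614 -0.0601] v [0.4459 0.4475 0.4529 0.4545 0.455 ] y [0.3115 0.4193]
top board 269 yawslope 0.04 u [-0.085  -0.0779 -0.0755] v [0.4903 0.4922 0.498  0.4995 0.5   ] y [0.3165 0.4225]
side coffee top 0.08578159546812814
0.438 145 0.439 -0.072 [0.1407 0.2281]
0.463 86 0.4638 -0.071 [0.1449 0.2309]
0.482 133 0.4839 -0.065 [0.1455 0.2318]
0.507 96 0.5087 -0.075 [0.1489 0.232 ]
0.527 120 0.5286 -0.068 [0.149  0.2351]
0.551 108 0.5536 -0.067 [0.1503 0.2371]
0.572 109 0.5737 -0.064 [0.1529 0.2382]
0.597 114 0.5983 -0.065 [0.1549 0.2386]
side board 824 yawslope 0.022 u [-0.0752 -0.0612 -0.0604] v [0.4479 0.4498 0.4549 0.4559 0.4563] y [0.3173 0.4244]
side board 742 yawslope 0.024 u [-0.0899 -0.0778 -0.0769] v [0.4929 0.4946 0.4999 0.5009 0.5014] y [0.3218 0.4276]
```

Tea lid is home at 0.120, and coffee measures 0.085. Board poses are solved, so I do the board at x≈0.49 first and put it in slot 3.

```bash
python3 -m pendant '0 0 0 -3 0 0 0;0 0 0 -5 0 0 0;3.2 0 0 -5 0 0 0;3.2 0 0 0 0 0 0'; python3 go.py .469 .372 .161 -1.7 0 -20
```

```text
time_s: 26.22
position: [0.6551, 0.0765, 0.254]
orientation: [0.713, 0.702, 0.005, 0.003]
contact_force: [0.5, 0.4, 0.5]
grip_width: 0.032
grasp_force: 0.0
turn [-19.4   0.3   0.8] shift [ 28.92 -21.53   2.37] pos [0.6551 0.0765 0.254 ] q [ 0.07  0.45 -0.36  1.54  0.17  1.17 -0.33] F [0.5 0.4 0.5] w 0.032 t 26.225
```

```bash
python3 -m pendant '3.2 0 0 0 -9.7 0 0.4;3.2 0 0 0 -9.7 0 0.4;3.2 5 -3.6 0 0 0 0;3.2 5 -3.6 0 0 0 0;3.2 5 -3.6 0 0 0 0;3.2 5 -3.6 0 0 0 0;3.2 5 -3.6 0 0 0 0;3.2 4 -3.5 0 0 0 0;3.2 0 0 0 0 0 0;3.2 0 0 0 0 0 0'; python3 go.py .5036 .372 .0668 -1.7 0 -20
```

```text
time_s: 27.48
position: [0.458, 0.3706, 0.1769]
orientation: [0.707, 0.687, 0.118, 0.12]
contact_force: [-0.1, -1.3, -0.4]
grip_width: 0.0321
grasp_force: 0.0
turn [-0.6  0.5  0.1] shift [ 0.16  0.51 11.91] pos [0.458  0.3706 0.1769] q [-0.57  0.32 -0.38  1.97  0.59  0.76 -1.36] F [-0.1 -1.3 -0.4] w 0.0321 t 27.475
```

```bash
python3 -m pendant '3.2 0.2 0.5 2 -0.6 0.5 0;3.2 0 0 4 0 0 0;3.2 0 0 3 0 0 0;3.2 0 0 2 0 0 0;3.2 0 0 0 0 0 0;3.2 0 0 0 0 0 0'; python3 go.py .5036 .372 .0668 -1.7 0 -20
```

```text
time_s: 28.22
position: [0.5006, 0.3732, 0.0769]
orientation: [0.706, 0.686, 0.126, 0.121]
contact_force: [0.0, 0.4, -0.5]
grip_width: 0.0321
grasp_force: 0.0
turn [ 0.1 -0.1  0. ] shift [-0.12 -0.06  1.05] pos [0.5006 0.3732 0.0769] q [-0.61  0.49 -0.28  1.99  0.77  0.57 -1.51] F [ 0.   0.4 -0.5] w 0.0321 t 28.225
```

Then I close on it and lift along the tool axis.

```bash
python3 -m pendant '3.2 -0.1 0 1 0 0 0;3.2 0 0 0 0 0 0;0 0 0 0 0 0 0;0 0 0 0 0 0 0;0 0 0 0 0 0 0;0 0 0 0 0 0 0' 25; python3 -m pendant '0 0 0 -2 0 0 0;0 0 0 -4 0 0 0;0 0 0 -4 0 0 0;0 0 0 0 0 0 0'; python3 go.py .585 .195 .17 4 0 0
```

```text
time_s: 28.98
position: [0.5042, 0.3736, 0.0696]
orientation: [0.706, 0.686, 0.127, 0.121]
contact_force: [-5.9, -2.4, 14.8]
grip_width: 0.0085
grasp_force: 32.2
time_s: 29.48
position: [0.4692, 0.3738, 0.1644]
orientation: [0.706, 0.686, 0.128, 0.12]
contact_force: [-0.2, -0.2, 0.0]
grip_width: 0.0089
grasp_force: 27.8
turn [20.3  0.1 -5.5] shift [-18.64  10.3   -0.56] pos [0.4692 0.3738 0.1644] q [-0.57  0.34 -0.38  1.97  0.63  0.72 -1.39] F [-0.2 -0.2  0. ] w 0.0089 t 29.475
```

```bash
python3 -m pendant '0 0 0 -0.3 10 0 -2.7;0 0 0 -0.3 10.3 0 -2.8;0 -4 2.5 0 0 0 0;0 -5 2.5 0 0 0 0;0 -5 2.5 0 0 0 0;0 -4.6 2.8 0 0 0 0;0 0 0 0 0 0 0;0 0 0 0 0 0 0'; python3 go.py .585 .195 .10 4; cat >> h.py <<'E'
def slab(zlo,zhi,c):
    "board held/stood near c: returns top z, mid x,y of its points in both cams"
    for n in("top","side"):
        p=arm.camera(n); W=cloud(p).reshape(-1,3); f=p["frame"].reshape(-1,3).astype(int); x,y,z=W.T
        m=(abs(x-c[0])<.02)&(abs(y-c[1])<.075)&(z>zlo)&(z<zhi)&(f[:,0]-f[:,2]>20)
        b=W[m]
        if len(b)<10: print(n,"few",len(b)); continue
        k=np.polyfit(b[:,1],b[:,0],1); print(n,len(b),"slope",k[0].round(3),"x@c",np.polyval(k,c[1]).round(4),"x pct",np.percentile(b[:,0]-k[0]*(b[:,1]-c[1]),[3,50,97]).round(4),"y",np.percentile(b[:,1],[1,99]).round(4),"z",np.percentile(b[:,2],[1,99]).round(4))
E
python3 -c "
from h import *
slab(.10,.20,(.585,.195))"
```

```text
time_s: 30.48
position: [0.582, 0.1926, 0.1667]
orientation: [0.684, 0.729, -0.002, 0.003]
contact_force: [-0.1, 1.0, -0.0]
grip_width: 0.0087
grasp_force: 27.7
turn [ 0.   0.4 -0.3] shift [0.21 0.31 6.67] pos [0.582  0.1926 0.1667] q [-0.05  0.47 -0.46  1.73  0.25  0.99 -0.54] F [-0.1  1.  -0. ] w 0.0087 t 30.475
top few 0
side 322 slope -0.075 x@c 0.5811 x pct [0.5769 0.5811 0.5853] y [0.1461 0.2488] z [0.113 0.197]
```

```bash
python3 -m pendant '0 0 0.3 3 0 0.3 -0.3;0 0 0 3.5 0 0 0;0 0 0 0 0 0 0;0 0 0 0.8 0 0 0;0 0 0 0.8 0 0 0;0 0 0 0 0 0 0'; python3 go.py .585 .195 .0615 4
```

```text
time_s: 31.32
position: [0.5859, 0.1924, 0.0865]
orientation: [0.682, 0.731, 0.0, 0.002]
contact_force: [-0.2, -0.4, -0.1]
grip_width: 0.0086
grasp_force: 27.7
turn [0.1 0.1 0. ] shift [ 0.26 -0.07  2.5 ] pos [0.5859 0.1924 0.0865] q [-0.07  0.57 -0.43  1.79  0.31  0.85 -0.58] F [-0.2 -0.4 -0.1] w 0.0086 t 31.325
```

```bash
python3 -m pendant '0 0 -0.1 0.7 0 0 0;0 0 0 0.7 0 0 0;0 0 0 0.6 0 0 0;0 0 0 0.4 0 0 0;0 0 0 0 0 0 0'; python3 go.py .585 .195 .0615 4
```

```text
time_s: 31.95
position: [0.586, 0.1911, 0.0647]
orientation: [0.682, 0.731, -0.0, 0.003]
contact_force: [-2.8, -4.3, 13.9]
grip_width: 0.0083
grasp_force: 30.1
turn [ 0.2  0.2 -0.1] shift [ 0.39 -0.07  0.32] pos [0.586  0.1911 0.0647] q [-0.08  0.59 -0.42  1.81  0.33  0.81 -0.6 ] F [-2.8 -4.3 13.9] w 0.0083 t 31.95
```

```bash
python3 -m pendant '3.2 0 0 0 0 0 0;3.2 0 0 0 0 0 0;3.2 0 0 0 0 0 0;3.2 0 0 -3 0 0 0;3.2 0 0 -5 0 0 0;3.2 5 -2 -3 0 0 0;3.2 3 -3 0 0 0 0;3.2 0 0 0 0 0 0'; python3 -c "
from h import *
slab(.05,.12,(.585,.195))";python3 go.py .4555 .368 .0662 -1.7 0 -20
```

```text
time_s: 32.95
position: [0.5261, 0.2727, 0.1728]
orientation: [0.679, 0.734, 0.0, 0.001]
contact_force: [0.1, -0.3, -1.0]
grip_width: 0.0322
grasp_force: 0.0
top 245 slope -0.064 x@c 0.5824 x pct [0.5792 0.5813 0.5881] y [0.1343 0.2398] z [0.0515 0.0949]
side 235 slope -0.076 x@c 0.5845 x pct [0.5803 0.5846 0.5888] y [0.1393 0.2463] z [0.0517 0.0952]
turn [-19.9  -0.3   5.7] shift [  9.62 -10.83   7.42] pos [0.5292 0.2687 0.172 ] q [-0.17  0.44 -0.49  1.78  0.25  0.99 -0.69] F [ 0.6 -0.1  1.1] w 0.0319 t 33.05
```

Board 1 stands seated: its top is at about 0.094 m and it is centred at y≈0.190. Now the second board.

```bash
python3 -m pendant '3.2 0 0 -1.3 -10 0 2.8;3.2 0 0 -1.3 -9.9 -0.3 2.9;3.2 3.2 -3.6 0 0 0 0;3.2 3.2 -3.6 0 0 0 0;3.2 3.2 -3.6 0 0 0 0;3.2 0 0 0 0 0 0;3.2 0 0 0 0 0 0'; python3 go.py .4555 .368 .0662 -1.7 0 -20;python3 -c "
from h import *
slab(.085,.11,(.4464,.368))"
```

```text
time_s: 33.92
position: [0.4297, 0.3668, 0.1617]
orientation: [0.708, 0.685, 0.124, 0.122]
contact_force: [0.7, 0.2, 0.4]
grip_width: 0.0317
grasp_force: 0.0
turn [ 0.   0.1 -0.2] shift [ 0.09 -0.84  9.86] pos [0.4297 0.3668 0.1617] q [-0.59  0.3  -0.41  2.04  0.64  0.72 -1.47] F [0.7 0.2 0.4] w 0.0317 t 33.925
top 106 slope 0.031 x@c 0.4457 x pct [0.4405 0.4454 0.4515] y [0.3127 0.3786] z [0.0853 0.1002]
side 413 slope 0.033 x@c 0.4476 x pct [0.4417 0.4478 0.4531] y [0.3176 0.4241] z [0.0854 0.0987]
```

```bash
python3 -m pendant '3.2 0.1 -0.8 1 0 0 0;3.2 0 0 4 0 0 0;3.2 0 0 3 0 0 0;3.2 0 0 1.6 0 0 0;3.2 0 0 0 0 0 0;0 0 0 0 0 0 0;0 0 0 0 0 0 0;0 0 0 0 0 0 0;0 0 0 0 0 0 0' 25; python3 -m pendant '0 0 0 -2 0 0 0;0 0 0 -4 0 0 0;0 0 0 -4 0 0 0;0 0 0 0 0 0 0'; python3 go.py .4957 .1884 .17 4 0 0
```

```text
time_s: 35.15
position: [0.4545, 0.3699, 0.0704]
orientation: [0.707, 0.685, 0.126, 0.121]
contact_force: [0.9, -0.1, 5.9]
grip_width: 0.0083
grasp_force: 30.1
time_s: 35.65
position: [0.4191, 0.3711, 0.1658]
orientation: [0.706, 0.686, 0.127, 0.121]
contact_force: [0.3, -0.0, -1.5]
grip_width: 0.0087
grasp_force: 29.2
turn [20.2  0.1 -5.6] shift [-18.76   6.37  -0.42] pos [0.4191 0.3711 0.1658] q [-0.6   0.29 -0.42  2.05  0.64  0.73 -1.49] F [ 0.3 -0.  -1.5] w 0.0087 t 35.65
```

```bash
python3 -m pendant '0 0 0 -0.3 10 0 -2.8;0 0 0 -0.3 10.2 0 -2.8;0 -4 1.5 0 0 0 0;0 -5 1.6 0 0 0 0;0 -5 1.6 0 0 0 0;0 -4.6 1.6 0 0 0 0;0 0 0 0 0 0 0;0 0 0 0 0 0 0'; python3 go.py .4957 .1884 .085 4;python3 -c "
from h import *
slab(.10,.20,(.4957,.188))"
```

```text
time_s: 36.65
position: [0.4916, 0.187, 0.1699]
orientation: [0.686, 0.728, 0.002, 0.008]
contact_force: [-0.3, -0.5, -0.7]
grip_width: 0.0086
grasp_force: 29.2
turn [ 0.8  0.6 -0.6] shift [0.12 0.42 8.49] pos [0.4916 0.187  0.1699] q [-0.05  0.33 -0.49  1.94  0.21  0.91 -0.59] F [-0.3 -0.5 -0.7] w 0.0086 t 36.65
top 59 slope -0.022 x@c 0.4902 x pct [0.4871 0.4893 0.4949] y [0.1283 0.1491] z [0.1175 0.1979]
side 407 slope -0.073 x@c 0.4927 x pct [0.4873 0.4931 0.4965] y [0.1561 0.243 ] z [0.1138 0.1993]
```

```bash
python3 -m pendant '0 0.1 0.4 3 0.8 0.6 -0.6;0 0.1 0 4 0 0 0;0 0 0 0 0 0 0;0 0 0 0.8 0 0 0;0 0 0 0.7 0 0 0;0 0 0 0 0 0 0'; python3 go.py .4957 .1884 .0645 4
```

```text
time_s: 37.5
position: [0.4969, 0.1889, 0.0863]
orientation: [0.682, 0.732, 0.001, 0.001]
contact_force: [0.7, -0.8, -0.3]
grip_width: 0.0085
grasp_force: 29.2
turn [ 0.1 -0.   0. ] shift [-0.04 -0.12  2.18] pos [0.4969 0.1889 0.0863] q [-0.09  0.46 -0.45  1.99  0.28  0.75 -0.64] F [ 0.7 -0.8 -0.3] w 0.0085 t 37.5
```

```bash
python3 -m pendant '0 0 -0.1 0.7 0 0 0;0 0 0 0.7 0 0 0;0 0 0 0.6 0 0 0;0 0 0 0.3 0 0 0;0 0 0 0 0 0 0'; python3 -m pendant '3.2 0 0 0 0 0 0;3.2 0 0 0 0 0 0;3.2 0 0 0 0 0 0;3.2 0 0 -3 0 0 0;3.2 0 0 -5 0 0 0;3.2 0 0 -6 0 0 0;3.2 0 -4 0 0 0 0;3.2 0 0 0 0 0 0;3.2 0 0 0 0 0 0'; python3 - <<'E'
from h import *
slab(.05,.12,(.4957,.188)); slab(.05,.12,(.585,.195))
for n in ("top","side"):
    p=arm.camera(n); cv2.imwrite(f"pics/end_{n}.png",p["frame"][...,::-1]); W=cloud(p).reshape(-1,3);x,y,z=W.T
    for c in((.666,-.056),(.6525,.073)):
        L=W[(np.hypot(x-c[0],y-c[1])<.028)&(z>.06)]; print("lid",np.median(L[:,2]))
E
```

```text
time_s: 38.12
position: [0.4968, 0.1878, 0.0657]
orientation: [0.682, 0.731, 0.0, 0.002]
contact_force: [-5.7, -6.0, 24.2]
grip_width: 0.0086
grasp_force: 33.3
time_s: 39.25
position: [0.4558, 0.1857, 0.2027]
orientation: [0.682, 0.731, 0.001, 0.001]
contact_force: [0.8, 0.0, -0.0]
grip_width: 0.0319
grasp_force: 0.0
top 109 slope -0.048 x@c 0.4959 x pct [0.4921 0.4951 0.5014] y [0.1307 0.1811] z [0.0521 0.0957]
side 314 slope -0.084 x@c 0.4976 x pct [0.4922 0.4983 0.5011] y [0.1381 0.2434] z [0.0506 0.0952]
top 206 slope -0.061 x@c 0.5821 x pct [0.5789 0.5807 0.588 ] y [0.1339 0.2229] z [0.0508 0.0954]
side 232 slope -0.069 x@c 0.585 x pct [0.5807 0.585  0.5892] y [0.1413 0.2474] z [0.0523 0.0955]
lid 0.08320163180882068
lid 0.11809317477052494
lid 0.08542982410765187
lid 0.12046502403708581
```

View pics/end_side.png

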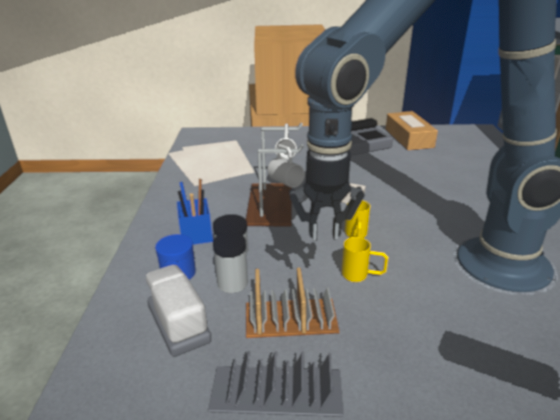

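View pics/end_top.png

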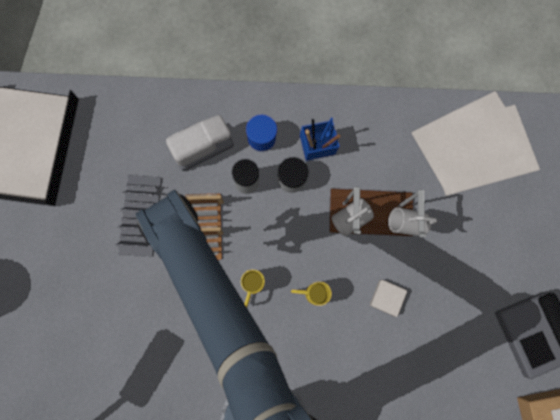

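The boards stand in the rack (side view 257,300 and 300,300), and both mugs are on the stand, though the near one (top view 353,218) looks skewed. I zoom in on the stand after a short wait.

```bash
python3 -m pendant '3.2 0 0 -2 0 0 0;3.2 0 0 0 0 0 0;3.2 0 0 0 0 0 0;3.2 0 0 0 0 0 0;3.2 0 0 0 0 0 0;3.2 0 0 0 0 0 0;3.2 0 0 0 0 0 0;3.2 0 0 0 0 0 0'; python3 - <<'E'
from h import *
o={}
for k in range(2):
  for n in ("top","side"):
    p=arm.camera(n); q=o.get(n); o[n]=p
    if q: d=cv2.absdiff(p["frame"],q["frame"])[120:260,240:440]; print(n,"diff",d.mean(),d.max())
for n,p in o.items():
    W=cloud(p).reshape(-1,3);x,y,z=W.T
    for a,b in((-.42,-.29),(-.29,-.1)):
        m=W[(x>.44)&(x<.6)&(y>a)&(y<b)&(z>.06)&(z<.3)]; print(n,np.percentile(m,[1,50,99],0).round(3).tolist())
a=o["top"]["frame"][170:270,320:440];b=o["side"]["frame"][115:215,240:360]
cv2.imwrite("pics/z.png",cv2.resize(cv2.hconcat([a,b])[...,::-1],None,fx=3.3,fy=3.3,interpolation=cv2.INTER_CUBIC))
E
```

```text
time_s: 40.55
position: [0.4556, 0.1859, 0.223]
orientation: [0.682, 0.732, 0.001, 0.001]
contact_force: [0.3, 0.7, -0.4]
grip_width: 0.0321
grasp_force: 0.0
top diff 1.804904761904762 52
side diff 0.5537857142857143 21
top [[0.485, -0.406, 0.094], [0.525, -0.36, 0.178], [0.595, -0.31, 0.224]]
top [[0.478, -0.25, 0.098], [0.521, -0.203, 0.178], [0.597, -0.156, 0.225]]
side [[0.485, -0.406, 0.067], [0.534, -0.366, 0.17], [0.599, -0.307, 0.224]]
side [[0.481, -0.234, 0.076], [0.536, -0.202, 0.17], [0.6, -0.154, 0.224]]
```

View pics/z.png

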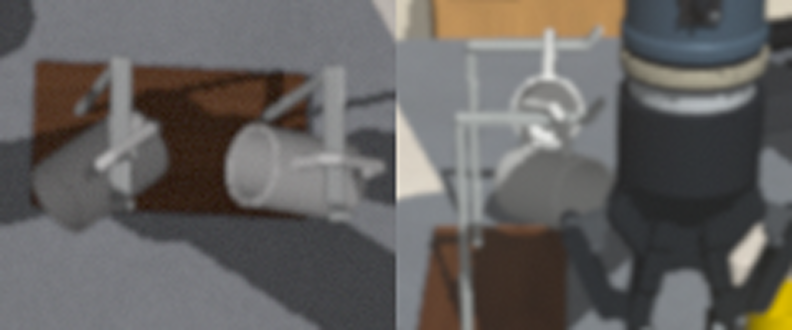

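Both handles enclose their hook arms; the near mug is yawed about 30° and may still be swaying. I wait and track it.

```bash
cat > w.py <<'E'
from h import *
p0=None
for k in range(2):
    p=arm.camera("top"); W=cloud(p).reshape(-1,3);x,y,z=W.T
    if p0 is not None: d=cv2.absdiff(p["frame"],p0["frame"]).mean(2); print("near",d[185:245,330:375].mean(),"far",d[185:245,385:435].mean(),"bg",d[280:330,330:380].mean())
    p0=p
    for a,b in((-.42,-.29),(-.29,-.1)):
        m=W[(x>.44)&(x<.6)&(y>a)&(y<b)&(z>.06)&(z<.2)]; h=W[(x>.47)&(x<.6)&(y>a)&(y<b)&(z>.2165)&(z<.25)]
        print("mug",m.mean(0).round(4),"top of handle",len(h),h.mean(0).round(4),h.min(0).round(3),h.max(0).round(3))
cv2.imwrite("pics/w.png",cv2.resize(p["frame"][170:270,320:440,::-1],None,fx=4,fy=4))
E
S='3.2 0 0 0 0 0 0'; for i in 1 2; do python3 -m pendant '3.2 0 0 0 0 0 0;3.2 0 0 0 0 0 0;3.2 0 0 0 0 0 0;3.2 0 0 0 0 0 0;3.2 0 0 0 0 0 0;3.2 0 0 0 0 0 0;3.2 0 0 0 0 0 0;3.2 0 0 0 0 0 0;3.2 0 0 0 0 0 0;3.2 0 0 0 0 0 0' | head -1; python3 w.py; done
```

```text
time_s: 42.0
mug [ 0.5285 -0.3485  0.1607] top of handle 64 [ 0.5113 -0.37    0.2204] [ 0.481 -0.388  0.217] [ 0.544 -0.354  0.23 ]
mug [ 0.5221 -0.1987  0.1619] top of handle 88 [ 0.5194 -0.2104  0.2204] [ 0.483 -0.233  0.217] [ 0.595 -0.191  0.227]
near 1.8935802469135803 far 1.6335555555555554 bg 1.3506666666666667
mug [ 0.5284 -0.3486  0.1609] top of handle 66 [ 0.5094 -0.3688  0.2211] [ 0.481 -0.389  0.217] [ 0.529 -0.352  0.227]
mug [ 0.5221 -0.1988  0.1619] top of handle 86 [ 0.5161 -0.2098  0.2208] [ 0.483 -0.235  0.217] [ 0.546 -0.193  0.228]
time_s: 43.35
mug [ 0.5285 -0.3484  0.1607] top of handle 60 [ 0.5092 -0.3684  0.2209] [ 0.481 -0.387  0.217] [ 0.529 -0.354  0.229]
mug [ 0.5221 -0.1987  0.1617] top of handle 83 [ 0.5166 -0.2093  0.2206] [ 0.483 -0.233  0.217] [ 0.578 -0.193  0.228]
near 1.8611111111111112 far 1.638222222222222 bg 1.3629333333333333
mug [ 0.5285 -0.3485  0.1607] top of handle 60 [ 0.5109 -0.3683  0.2216] [ 0.481 -0.387  0.217] [ 0.556 -0.352  0.228]
mug [ 0.5223 -0.1989  0.1616] top of handle 85 [ 0.5163 -0.2098  0.2207] [ 0.483 -0.233  0.217] [ 0.544 -0.193  0.227]
```

Both are at rest. I fit a mug model to the points to check the loop positions against the criteria.

```bash
cat > fit.py <<'E'
from h import *
P=[cloud(arm.camera(n)).reshape(-1,3)+o for n,o in (("top",[.0008,.0018,.001]),("side",[-.0008,-.0018,-.001]))]; P=np.vstack(P)
def sdf(Q):
    r=np.hypot(Q[:,0],Q[:,1]); z=Q[:,2]; zc=np.clip(z,0,.088)
    shell=np.hypot(np.maximum(abs(r-.0295)-.0015,0),z-zc)+0
    bot=np.hypot(np.maximum(r-.031,0),np.maximum(abs(z-.0015)-.0015,0))
    q=np.abs(Q[:,1:]-[.04725,.043])-[.02075,.027]
    box=np.hypot(*np.maximum(q,0).T)+np.minimum(q.max(1),0)
    bar=abs(np.hypot(Q[:,0],box)-.0045)
    return np.minimum(np.minimum(shell,bot),bar)
for nm,hk,a,b in(("far",(.531,-.366,.21),-.42,-.295),("near",(.533,-.2065,.21),-.27,-.12)):
    x,y,z=P.T; m=P[(x>.45)&(x<.59)&(y>a)&(y<b)&(z>.04)&(z<.235)]
    m=m[~((abs(m[:,2]-.21)<.006)&(abs(m[:,1]-hk[1])<.011))]; m=m[~((m[:,0]<.5)&(m[:,2]>.2))]
    best=None
    for yaw in (-30,0,30):
        for tilt in(-40,-65,-85):
            R0=R.from_euler('zx',[yaw,0],degrees=True)*R.from_euler('x',tilt,degrees=True)*R.from_euler('z',180,degrees=True)
            c=m.mean(0)-R0.apply([0,.008,.044])
            f=lambda s:sdf((R.from_rotvec(s[3:])*R0).inv().apply(m-s[:3]))
            s=least_squares(f,np.r_[c,0,0,0],loss='soft_l1',f_scale=.003,x_scale=[.01]*3+[.1]*3)
            if best is None or s.cost<best[0]: best=(s.cost,s.x,R.from_rotvec(s.x[3:])*R0,np.median(f(s.x)))
    Rm=best[2]; L=best[1][:3]+Rm.apply([0,.049,.043])
    print(nm,len(m),"med err",best[3].round(4),"axis",Rm.apply([0,0,1]).round(2),"handle",Rm.apply([0,1,0]).round(2),"loop in hook",R.from_euler('z',1.3,degrees=True).apply(L-hk).round(4))
E
python3 fit.py
```

```text
far 1106 med err 0.0001 axis [0.05 0.91 0.41] handle [-0.   -0.41  0.91] loop in hook [-0.0049 -0.0118 -0.0141]
near 1586 med err 0.0 axis [-0.63  0.75  0.19] handle [ 0.12 -0.15  0.98] loop in hook [-0.0013 -0.0062 -0.0111]
```

```bash
python3 -c "
from plant import arm
print(arm.finish_job())"
```

```text
the job is handed in; nothing more can be done
None
```

I handed in the job at about 44 s. By my last measurements, both mugs hang at rest on the hooks, both boards present stand seated in slots 1 and 3, and both tin lids are fully home. The hand-in call returned no verdict.

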